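# Brush out and reassemble a tilted tractor filter bowl

## Robot

A 6-joint arm with a two-finger parallel gripper is mounted at the origin on the work surface. World frame = base frame: x ahead of the robot, y to its left, z up, the work surface at z = 0. Lengths are in mm, angles in rad, forces in N, time in s.
With the tool pointing down it reaches from about 375 to 825 mm from the base axis. Payload 5.5 kg.
Tool frame: the origin (TCP) lies on the front face of the gripper's body, between the roots of the fingers; the fingertips stand 73 mm ahead of it and the grasp point (between the pads) lies 54 mm ahead of it (env.hold_point_z is the distance from the TCP to the grasp point, in mm); z points along the fingers, y is the line along which they close (so a half turn about z gives the same grasp; the last joint's range is limited). The gripper opens to 85 mm and grips with 20 to 120 N. Pads are 22 mm wide; open, the fingers measure 114 mm over their backs; the gripper's body (76 mm by 85 mm) begins 54 mm behind the grasp point. The pads swing forward as they close: fully open they stand 13 mm farther back than shut.
Start: joints at [1.307, 0.314, -0.047, 1.21, 0, 1.571], TCP at [156.447, 579.24, 303.899] pointing down, gripper open.
Joint ranges: [-2.67, 2.67], [-0.69, 1.73], [-1.03, 1.25], [-2.08, 2.16], [-1.42, 1.45], [-3.14, 3.14]. Speed limits (rad/s): [2.39, 2.39, 3.01, 3.14, 3.14, 3.14].

## Interface

Orientations are given as a unit quaternion [w, x, y, z].
In Python, from plant import env gives the robot as it stands.
- The arm moves only by the tool move_arm, never from a script. Its argument "steps" is a list of rows, each a list of 3 entries, a list of its own where there are three numbers: the finger opening in mm, from 0 to 85.4, then the shift along the world's x, y, z in mm, then the turn, a rotation vector about the world's x, y, z in degrees. A call has 1 to 8 rows; each row shifts and turns the commanded pose from where the row before left it; what a row does not reach is not made up. A row lasts 1/10 s, in which the tool goes at most 50 mm and 8.59 degrees, less where a joint would pass 70% of its speed; a pose out of reach is approached as far as the arm can. A call is refused whole if a number of a shift passes 50 or a number of a turn 8.59, either way. A call with a gripper value outside its range is refused whole. The fingers move at their own pace and stop on an object; "squeeze" is the grip in N (left out, the last holds). Time passes only in rows, so rows that do not move let the fingers close. It gives the time, the measured TCP pose, the force, the opening and the grip force at its end, in the units of the state.
- env.state(): the state, without advancing time (a new reading comes with each control period).
- env.grab_frame(name): name is "scene" or "side" or "wrist"; returns the picture (420x560x3 uint8, blue, green, red); there is no depth.
- env.get_calibration(name): a dict with "intrinsics" (3x3 intrinsics, pixels), "xyz" and "rotation" of the camera in the world; the wrist camera has in their place "tool_from_camera" (4x4, takes a point from camera to tool coordinates, whose origin is the TCP and whose axes are the flange's). Camera axes: x right, y down, z forward; pixel columns grow to the right and rows downward; lengths in mm; the calibration is good to about 2 mm. A picture is of the moment at which its call begins: read the wrist's pose just before it. get_calibration takes no time and is no camera call.
- env.finish_job(): hands the job in; it is judged then, once.
The state is a dict: "t": time; "joints": joint angles; "joint_vel": joint speeds; "tau": joint torques, N m; "eef_pos": TCP position; "tcp_rot": TCP orientation; "contact_force": force on the tool from outside, world axes, zero at the start; "wrist_torque": the same for the moment, N m; "finger_gap": finger opening in mm; "grip_force": force on a finger pad.
Only numpy, scipy, OpenCV 4.12 (cv2) and the standard library are available. Lean on these libraries where they do the work, as an engineer would, in place of code of your own. Each camera call takes 0.05 s, during which the arm holds its last target. There are 200 camera calls.

## Task

Clean and reassemble the tilted filter bowl: run the brush along the bore to the bottom, up until its head is mostly out of the bowl, and to the bottom again, then stand it back upright in its grey tray. Then put the green-ended brass strainer into the bowl, tab outward and sitting flat on the bottom, put the blue cap on with its flange flat on the rim, and last turn the yellow latch fully over the cap, in that order; let go of everything and leave the other things on the bench where they are.

Things in the scene. Friction and masses are not known exactly. Their poses are not given: they have to be found in the camera images.
- bowl: aluminium filter bowl, an open round cup fixed on a red bracket that is bolted down, mouth leaning 35 degrees from vertical to the bracket's front (roughly towards the robot). Origin: centre of the inner floor; z runs along the bore out of the mouth; -x is the down-slope side, y is level. Bore 96 mm across and 85 mm deep, outside 106 mm across. The red latch bracket is on its +y side, all below the mouth except the 18 mm thick latch pivot, which ends 12 mm above it
- mouth (a point): centre of the bowl's mouth, in the plane of its rim; axes as the bowl's
- latch_pivot (a point): pivot axis of the latch, on its top face: 78 mm from the bore axis on the bowl's +y side, 20 mm beyond the rim plane; the axis is parallel to the bore
- latch (a joint): yellow turn-latch (flat bar 96 mm long, 18 mm wide, 8 mm thick, turning parallel to the rim, underside 12 mm beyond the rim plane), rad. 0: open, peg arm pointing down-slope (bowl -x) and the bar clear of the mouth; 1.57 (its stop): closed, peg arm pointing straight away from the bowl (bowl +y) and the other arm (40 mm) reaching over the cap's flange with 4 mm of room. It closes clockwise seen looking into the mouth. Stays where it is left; about 1.3 N at the peg moves it
- latch_peg (a point): black round peg standing on the latch's long arm, parallel to the bore, 48 mm from the pivot, 12 mm thick, 34 mm tall from the top of the bar; this point is its middle, 17 mm above the bar and 37 mm beyond the rim plane
- strainer: strainer insert: brass drum with green end plates, 82 mm across and 38 mm high, with a flat steel grip tab on top, 32 mm tall, 34 mm wide along its x and 14 mm thick along its y (70 mm in all); stands on the bench, tab up. Origin: centre of its underside, z up the tab. About 0.22 kg
- strainer_top (a point): top end of the strainer's tab, 70 mm above its underside
- cap: blue cap: flange 116 mm across and 8 mm thick over a black rubber plug 82 mm across (76 at its tapered end) and 8 mm high, with a black grip tab on top, 34 mm tall, 40 mm wide along its x and 16 mm thick along its y (50 mm in all); stands on the bench, tab up. Origin: centre of the plug's underside, z up the tab. On the bowl, the plug goes in the bore and the flange lies on the rim, so the origin is then 77 mm above the bowl's inner floor. About 0.25 kg
- cap_top (a point): top end of the cap's tab, 50 mm above the plug's underside
- brush: parts brush standing on its head in the grey tray: stiff orange head 60 mm across and 52 mm high, thin 10 mm steel neck to 74 mm, flat wooden handle, 24 mm wide along its x and 18 mm thick along its y, from 74 to 166 mm. Origin: centre of the flat end of the head (the end that does the brushing), z up the handle. About 0.13 kg, centre of mass about 80 mm above the origin
- tray: shallow grey tray, fixed, 130 by 130 mm, rim 18 mm high, wall and floor 4 mm. Origin: centre of its underside
- bearing: steel ball-bearing ring lying flat, 52 mm across, 16 mm high; leave it alone
- screwdriver: screwdriver lying down; leave it alone
- spanner: spanner lying down; leave it alone
- spray_can: yellow spray can standing, 60 mm across, 170 mm high; leave it alone
- grease_tin: red grease tin with steel lid, 80 mm across, 70 mm high; leave it alone
- old_filter: used black filter, a plain closed cylinder 80 mm across and 66 mm high, no tab; not to be used; leave it alone
- bolt_jar: glass jar with red lid, 60 mm across, 85 mm high; leave it alone
Not all that is in view belongs to the job. There is more than one size of the tray; the job needs the middle-sized.

How it is judged:
By the outcome, as a careful person would: the job done as asked, in the order asked, and still so for the second after the job is handed in, with the robot touching nothing.
It also fails if it takes over 72 s, if anything falls off the work surface, if the arm or the gripper's body presses on something with over 40 N, if the wrist force passes 120 N, or if a joint passes its speed limit or range.

## Working session

There is one attempt and no reset: what is moved stays moved. The work goes in short steps, Python scripts to look and compute and a tool call to move; the robot and the scene stay as the last step left them, time stands still between calls to the robot, and variables do not carry over. Pictures are saved under pics/ and viewed, at most 10 in all, crops included, and the job is handed in when it is done.

Besides the shell and the picture viewer there is one more tool, called after ">>>" by a JSON object that holds its "op" and its "data", one argument or row to a line. move_arm: Moves the arm, as the interface text tells. Its arguments: {"type":"object","properties":{"steps":{"type":"array"},"squeeze":{"type":"number"}},"required":["steps"]}

```bash
mkdir -p pics; ls; python3 - <<'E'
from plant import env
import cv2,numpy as np
for n in("scene","side"):
    cv2.imwrite(f"pics/{n}0.png",cv2.resize(env.grab_frame(n),(800,600),interpolation=cv2.INTER_CUBIC))
    c=env.get_calibration(n);print(n,np.round(c["intrinsics"],1).tolist(),c["xyz"],np.round(c["rotation"],4).tolist())
c=env.get_calibration("wrist");print(c)
print(env.state())
E
```

```text
pics
scene [[462.9, 0.0, 283.3], [0.0, 462.9, 210.3], [0.0, 0.0, 1.0]] [1136.59100304 -216.78506424  955.03570411] [-0.2791, 0.7802, 0.5243, -0.1963]
side [[502.3, 0.0, 276.3], [0.0, 502.3, 209.3], [0.0, 0.0, 1.0]] [ 126.28446129 1301.50173621  869.41070392] [0.0811, -0.1148, 0.8568, -0.4961]
{'intrinsics': array([[300.56114759,   0.        , 276.73762234],
       [  0.        , 300.56114759, 211.79337822],
       [  0.        ,   0.        ,   1.        ]]), 'tool_from_camera': array([[ 1.87978322e-05, -9.63476295e-01, -2.67793631e-01,
         6.85613428e+01],
       [ 9.99999664e-01,  2.37431157e-04, -7.84042045e-04,
         6.91600410e-01],
       [ 8.18988477e-04, -2.67793526e-01,  9.63475976e-01,
        -6.95429712e+01],
       [ 0.00000000e+00,  0.00000000e+00,  0.00000000e+00,
         1.00000000e+00]])}
{'t': 0.1, 'joints': array([ 1.30700299e+00,  3.14135012e-01, -4.79740829e-02,  1.21019568e+00,
       -3.79915031e-05,  1.57083530e+00]), 'joint_vel': array([-0.00257196, -0.00165371,  0.00337732, -0.00220091,  0.00043767,
       -0.00022605]), 'tau': array([-2.10460448e-04, -5.40767419e+01,  3.40541089e+01,  1.12334650e-02,
       -6.57660780e-05,  1.64816683e-06]), 'eef_pos': array([156.35043815, 578.85058303, 303.13505671]), 'tcp_rot': array([-8.03457885e-05,  1.31533835e-01,  9.91311395e-01, -7.50170617e-04]), 'contact_force': array([-0.42194308,  0.69354761, -0.25413033]), 'wrist_torque': array([-0.01363714,  0.00812879,  0.03789432]), 'grip_force': 0.0, 'finger_gap': 85.17379355673869}
```

View pics/scene0.png

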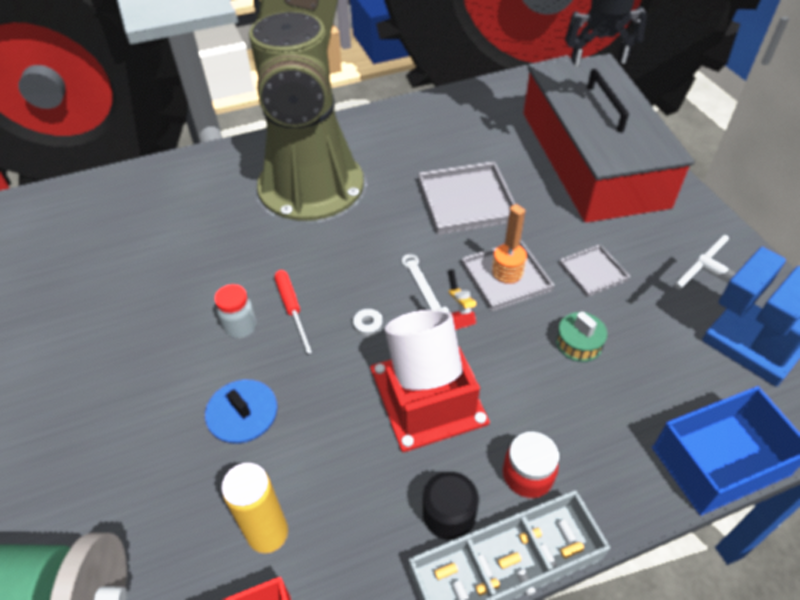

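View pics/side0.png

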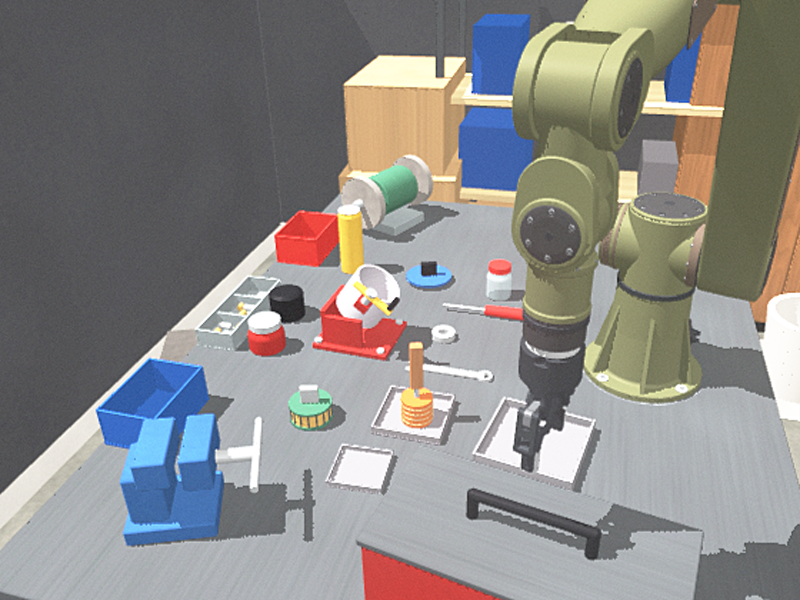

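```bash
cat > h.py <<'E'
from plant import env
import numpy as np, cv2
from scipy.spatial.transform import Rotation as R
def q2R(q): q=np.asarray(q); return R.from_quat([q[1],q[2],q[3],q[0]]).as_matrix()
def cam(n,s=None):
    c=env.get_calibration(n);K=np.array(c["intrinsics"])
    if n=="wrist":
        s=s or env.state();T=c["tool_from_camera"];Rt=q2R(s["tcp_rot"])
        return K,Rt@T[:3,:3],np.array(s["eef_pos"])+Rt@T[:3,3]
    return K,q2R(c["rotation"]),np.array(c["xyz"])
def ray(C,p,z=None,f=1.4286):
    K,Rc,o=C;d=Rc@np.linalg.inv(K)@[p[0]/f,p[1]/f,1];d/=np.linalg.norm(d)
    return (o,d) if z is None else o+d*(z-o[2])/d[2]
def tri(*rs):
    A=sum(np.eye(3)-np.outer(d,d) for o,d in rs);b=sum((np.eye(3)-np.outer(d,d))@o for o,d in rs)
    x=np.linalg.solve(A,b);return x.round(1),[round(float(np.linalg.norm((np.eye(3)-np.outer(d,d))@(x-o))),1) for o,d in rs]
def proj(C,X,f=1.4286):
    K,Rc,o=C;p=(np.atleast_2d(X)-o)@Rc@K.T;return p[:,:2]/p[:,2:]*f
E
python3 - <<'E'
from h import *
S,D=cam("scene"),cam("side")
for n,a,b in [("brushtop",(516,208),(416,345)),("tray",(507,273),(414,415)),("strtop",(587,321),(309,390)),("captop",(239,398),(430,265)),("mouth",(420,322),(371,291)),("pegend",(452,272),(396,304))]:
    print(n,*tri(ray(S,a),ray(D,b)))
print("tray",ray(S,(507,273),4),ray(D,(414,415),4))
for p in [(380,368),(407,440),(480,418)]: print("bolt",ray(S,p,8).round(1))
for p in [(322,346),(388,350),(402,322)]: print("bolt",ray(D,p,8).round(1))
for p in [(463,273),(499,305),(553,288),(515,242)]: print("traycorner",ray(S,p,14).round(0))
for p in [(583,345)]: print("str",ray(S,p,15),)
E
```

```text
brushtop [402.1 276.  170.2] [0.9, 0.9]
tray [408.8 273.3   9.8] [1.3, 1.3]
strtop [600.2 317.9  64.9] [3.0, 3.0]
captop [ 510.3 -267.1   45.6] [3.0, 3.0]
mouth [555.4  37.3 135.7] [8.0, 8.0]
pegend [484.2 117.2 153.8] [0.2, 0.2]
tray [405.80573529 276.75876664   4.        ] [409.81378401 265.20684478   4.        ]
bolt [521.4 -29.1   8. ]
bolt [666.3 -37.6   8. ]
bolt [674.6  86.8   8. ]
bolt [663.9  90.1   8. ]
bolt [519.1  70.3   8. ]
bolt [520.8 -48.2   8. ]
traycorner [381. 194.  14.]
traycorner [479. 221.  14.]
traycorner [480. 333.  14.]
traycorner [345. 325.  14.]
str [616.20907172 314.33617067  15.        ]
```

>>> {"op": "move_arm", "data": {
  "steps": [
    [85, [31, -38, 4], [0, 0, 0]],
    [85, [31, -38, 4], [0, 0, 0]],
    [85, [31, -38, 4], [0, 0, 0]],
    [85, [31, -38, 4], [0, 0, 0]],
    [85, [31, -38, 4], [0, 0, 0]],
    [85, [31, -38, 4], [0, 0, 0]],
    [85, [31, -38, 4], [0, 0, 0]],
    [85, [31, -38, 4], [0, 0, 0]]
  ]
}}

```text
t: 0.9
eef_pos: [405.2, 273.4, 335.9]
tcp_rot: [-0.0, 0.131, 0.991, -0.0]
contact_force: [2.0, 0.1, -0.7]
finger_gap: 84.7
grip_force: 0.0
```

```bash
cat > w.py <<'E'
from h import *
import sys,pickle
def snap(name,n="wrist"):
    s=env.state();im=env.grab_frame(n);cv2.imwrite(f"pics/{name}.png",cv2.resize(im,(800,600),interpolation=cv2.INTER_CUBIC))
    pickle.dump(s,open(f"pics/{name}.pkl","wb"));print(s["t"],s["eef_pos"].round(1),s["joints"].round(2))
if __name__=="__main__": snap(*sys.argv[1:])
E
python3 w.py w1
```

```text
0.9 [405.2 273.4 335.9] [ 0.59  0.09 -0.25  1.23  0.    0.86]
```

View pics/w1.png

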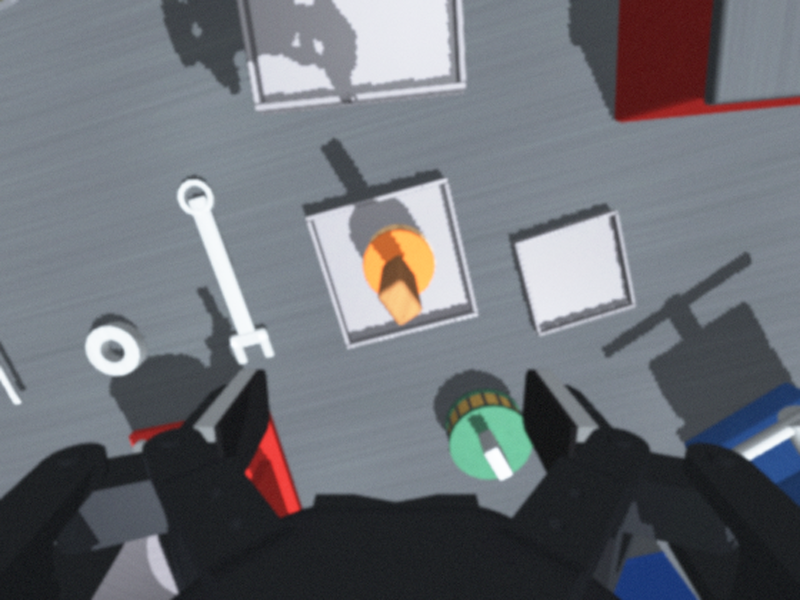

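```bash
python3 - <<'E'
from h import *
import pickle
C=cam("wrist",pickle.load(open("pics/w1.pkl","rb")));S,D=cam("scene"),cam("side")
print("brush top",ray(C,(401,304),170),tri(ray(C,(401,304)),ray(S,(516,208)),ray(D,(416,345))))
def quad(ps,z):
    q=np.array([ray(C,p,z) for p in ps]);print(q.mean(0).round(1),[(round(np.linalg.norm(d),1),round(np.degrees(np.arctan2(d[1],d[0])),1)) for d in (np.roll(q,-1,0)-q)])
quad([(380,301),(410,286),(423,313),(402,325)],170)
quad([(306,215),(447,179),(476,314),(350,347)],18)
quad([(485,453),(498,447),(513,472),(502,479)],70)
print("str",tri(ray(C,(499,463)),ray(S,(587,321)),ray(D,(309,390))))
print("head base centre", ray(C,(398,262),56))
Rt=q2R(env.state()["tcp_rot"]);print(Rt.round(2).tolist())
E
```

```text
brush top [403.9082366 277.5847201 170.       ] (array([402.7, 276.7, 170.6]), [1.4, 0.8, 1.6])
[405.7 278.7 170. ] [(np.float64(19.1), np.float64(102.2)), (np.float64(17.6), np.float64(10.4)), (np.float64(14.0), np.float64(-74.0)), (np.float64(19.1), np.float64(-153.9))]
[410.  271.9  18. ] [(np.float64(127.7), np.float64(88.8)), (np.float64(126.3), np.float64(-0.8)), (np.float64(124.4), np.float64(-89.6)), (np.float64(130.0), np.float64(-179.3))]
[598.9 319.2  70. ] [(np.float64(12.9), np.float64(103.6)), (np.float64(30.2), np.float64(15.4)), (np.float64(12.1), np.float64(-67.0)), (np.float64(32.2), np.float64(-163.1))]
str (array([600.7, 318.3,  65.7]), [1.3, 2.6, 3.6])
head base centre [399.91028176 277.48172574  56.        ]
[[-0.96, 0.27, 0.0], [0.27, 0.96, -0.0], [-0.0, -0.0, -1.0]]
```

```bash
python3 - <<'E'
import cv2
im=cv2.imread("pics/w1.png")
a=cv2.resize(im[220:340,350:450],(500,600),interpolation=cv2.INTER_CUBIC)
cv2.imwrite("pics/z1.png",a)
E
```

```text
(no output)
```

View pics/z1.png

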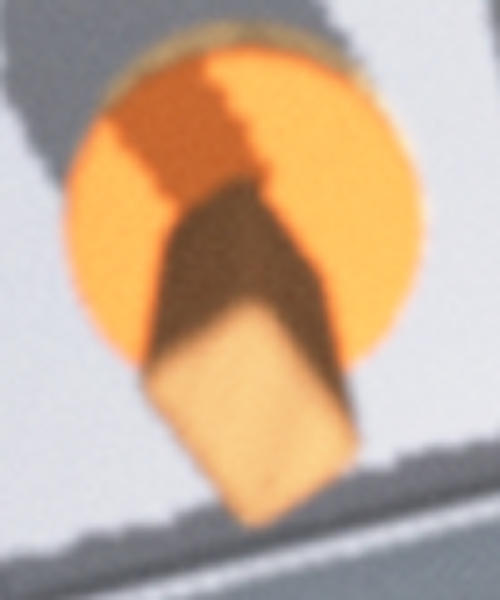

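>>> {"op": "move_arm", "data": {
  "steps": [
    [85, [-2, 3.5, -15], [0, 0, 7]],
    [85, [0, 0, -15], [0, 0, 7]],
    [85, [0, 0, -15], [0, 0, 7]],
    [85, [0, 0, -15], [0, 0, 7]],
    [85, [0, 0, -15], [0, 0, 7]],
    [60, [0, 0, -20], [0, 0, 0]],
    [60, [0, 0, -20], [0, 0, 0]],
    [60, [0, 0, -23], [0, 0, 0]]
  ]
}}

```text
t: 1.75
eef_pos: [402.3, 278.9, 197.2]
tcp_rot: [0.0, -0.173, 0.985, 0.0]
contact_force: [0.0, -0.4, -0.5]
finger_gap: 60.1
grip_force: 0.0
```

>>> {"op": "move_arm", "data": {
  "steps": [
    [0, [0, 0, 0], [0, 0, 0]],
    [0, [0, 0, 0], [0, 0, 0]],
    [0, [0, 0, 0], [0, 0, 0]],
    [0, [0, 0, 0], [0, 0, 0]],
    [0, [0, 0, 0], [0, 0, 0]]
  ],
  "squeeze": 60
}}

```text
t: 2.25
eef_pos: [402.8, 279.0, 198.7]
tcp_rot: [0.001, -0.173, 0.985, 0.0]
contact_force: [0.0, 0.4, 1.3]
finger_gap: 17.2
grip_force: 60.3
```

>>> {"op": "move_arm", "data": {
  "steps": [
    [0, [0, 0, 45], [0, 0, 0]],
    [0, [0, 0, 45], [0, 0, 0]],
    [0, [0, 0, 45], [0, 0, 0]],
    [0, [0, 0, 42], [0, 0, 0]],
    [0, [0, -45, 0], [0, -5, 0]],
    [0, [0, -45, 0], [0, -5, 0]],
    [0, [0, -45, 0], [0, -5, 0]],
    [0, [0, -45, 0], [0, -5, 0]]
  ]
}}

```text
t: 3.05
eef_pos: [402.1, 97.5, 375.4]
tcp_rot: [0.173, -0.171, 0.97, -0.031]
contact_force: [-0.1, -0.2, -2.0]
finger_gap: 17.2
grip_force: 59.8
```

>>> {"op": "move_arm", "data": {
  "steps": [
    [0, [0, -40, 0], [0, -5, 0]],
    [0, [0, -21, 0], [0, -5, 0]],
    [0, [-8, 0, 0], [0, -5, 0]],
    [0, [-8, 0, 0], [0, 0, 0]]
  ]
}}

```text
t: 3.45
eef_pos: [384.0, 36.7, 373.4]
tcp_rot: [0.296, -0.164, 0.94, -0.052]
contact_force: [0.1, -0.2, -1.2]
finger_gap: 16.9
grip_force: 60.1
```

```bash
python3 w.py w2
```

```text
3.45 [384.   36.7 373.4] [ 0.16 -0.57 -0.81  0.73 -0.09 -0.22]
```

View pics/w2.png

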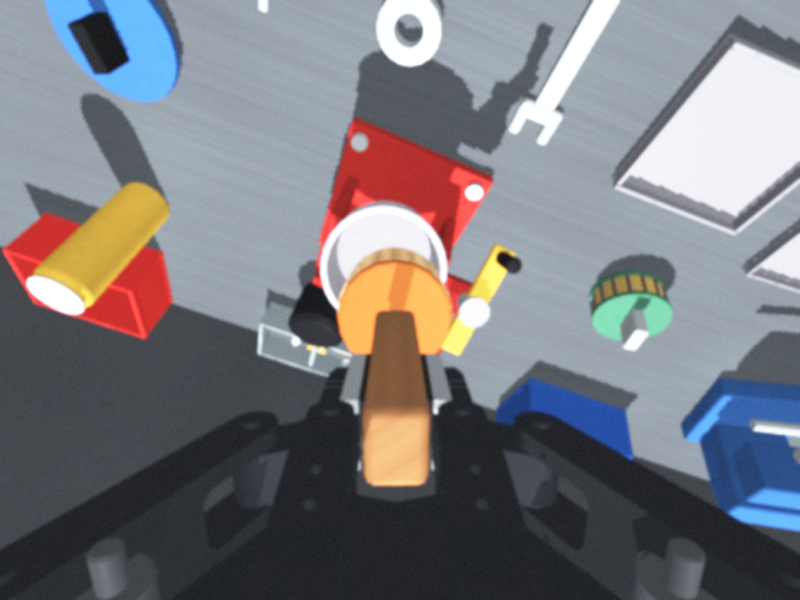

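```bash
cat > fit.py <<'E'
from h import *
import pickle
from scipy.optimize import least_squares
def bowlR(psi): return R.from_euler("z",psi).as_matrix()@R.from_euler("y",-35,degrees=True).as_matrix()
C=cam("wrist",pickle.load(open("pics/w2.pkl","rb")));S,D=cam("scene"),cam("side")
b=[ray(C,p,8) for p in [(360,142),(474,192)]];d=b[1]-b[0];psi_b=np.arctan2(-d[0],d[1]);print("bolts",b,np.degrees(psi_b))
rim=np.array([(320,262),(335,222),(357,207),(384,202),(412,207),(432,222),(447,262)],float)
t=np.linspace(0,2*np.pi,721);circ=np.c_[53*np.cos(t),53*np.sin(t),0*t]
def f(x):
    Rb=bowlR(x[3]);W=lambda l:x[:3]+np.atleast_2d(l)@Rb.T
    c=proj(C,W(circ));r=[np.min(np.linalg.norm(c-p,axis=1)) for p in rim]
    r+=list((proj(C,W([0,78,22]))-[(475,310)]).ravel())+list((proj(C,W([-48,78,54]))-[(511,262)]).ravel())
    r+=list((proj(S,W([-48,78,54]))-[(452,272)]).ravel())+list((proj(D,W([-48,78,54]))-[(396,304)]).ravel())
    r+=[3*np.degrees(x[3]-psi_b)]
    return np.array(r)
if __name__=="__main__":
    s=least_squares(f,[555,38,136,0]);print(s.x.round(1),np.degrees(s.x[3]),f(s.x).round(1))
    Rb=bowlR(s.x[3]);print("z_b",Rb[:,2].round(3),"x_b",Rb[:,0].round(3),"y_b",Rb[:,1].round(3))
E
python3 fit.py
```

```text
bolts [array([530.34696371, -32.4135992 ,   8.        ]), array([537.53191587,  93.253882  ,   8.        ])] -3.272284458869866
[ 5.497e+02  2.870e+01  1.400e+02 -1.000e-01] -3.894810902467154 [ 1.6  2.2  0.9  0.3  0.8  0.6  0.6 -1.8 -2.2  0.6 -0.2 -3.1  0.   0.4
 -2.7 -1.9]
z_b [-0.572  0.039  0.819] x_b [ 0.817 -0.056  0.574] y_b [0.068 0.998 0.   ]
```

```bash
cat > g.py <<'E'
from h import *
M=np.array([549.7,28.7,140.]);PSI=np.radians(-3.9)
Rb=R.from_euler("z",PSI).as_matrix()@R.from_euler("y",-35,degrees=True).as_matrix()
xb,yb,zb=Rb.T
def align(z,y=None):
    "rotation vector (deg) taking the tool z to z (and closing line to y, up to half turn)"
    Rt=q2R(env.state()["tcp_rot"]);z=np.array(z,float)/np.linalg.norm(z)
    c=np.cross(Rt[:,2],z);n=np.linalg.norm(c);A=R.from_rotvec(c/max(n,1e-9)*np.arctan2(n,Rt[:,2]@z))
    if y is not None:
        y=np.array(y,float);y-=z*(y@z);y/=np.linalg.norm(y);ty=A.apply(Rt[:,1]);y=y if y@ty>0 else -y
        A=R.from_rotvec(z*np.arctan2(np.cross(ty,y)@z,ty@y))*A
    return np.degrees(A.as_rotvec()).round(2)
def d(p): return (np.array(p)-env.state()["eef_pos"]).round(1)
E
python3 - <<'E'
from g import *
print("rot",align(-zb)); 
for k in (20,-85): print(k,d(M+zb*(k+194.7)))
Rt=q2R(env.state()["tcp_rot"]);print(Rt.round(3).tolist())
E
```

```text
rot [-1.83 -0.05 -1.27]
20 [ 43.2  -0.2 -58.2]
-85 [ 103.3   -4.3 -144.2]
[[-0.772, -0.279, 0.572], [-0.34, 0.941, -0.0], [-0.538, -0.194, -0.82]]
```

>>> {"op": "move_arm", "data": {
  "steps": [
    [0, [21.5, 0, -29], [-0.9, 0, -0.6]],
    [0, [21.5, 0, -29], [-0.9, 0, -0.6]],
    [0, [0, 0, 0], [0, 0, 0]],
    [0, [14.3, -1, -20.5], [0, 0, 0]],
    [0, [14.3, -1, -20.5], [0, 0, 0]],
    [0, [14.3, -1, -20.5], [0, 0, 0]],
    [0, [11.4, -0.8, -16.4], [0, 0, 0]],
    [0, [0, 0, 0], [0, 0, 0]]
  ]
}}

```text
t: 4.3
eef_pos: [484.0, 34.4, 237.3]
tcp_rot: [0.291, -0.16, 0.941, -0.069]
contact_force: [-0.2, 0.7, -2.1]
finger_gap: 17.1
grip_force: 60.0
```

```bash
python3 - <<'E'
from g import *
s=env.state();print(Rb.T@(s["eef_pos"]-M)-[0,0,194.7],s["contact_force"]@Rb,align(-zb),d(M+zb*(-85+194.7)))
E
```

```text
[  1.77253787   1.24201925 -77.19770047] [-1.37564462  0.65970413 -1.56951932] [-0.08 -0.23 -0.05] [ 2.9 -1.4 -7.4]
```

Continue to the bottom gently.

>>> {"op": "move_arm", "data": {
  "steps": [
    [0, [3, 0, -4], [0, 0, 0]],
    [0, [1.5, 0, -2], [0, 0, 0]],
    [0, [0, 0, 0], [0, 0, 0]]
  ]
}}

```text
t: 4.6
eef_pos: [488.7, 33.9, 234.8]
tcp_rot: [0.294, -0.159, 0.94, -0.07]
contact_force: [-5.0, -1.0, 4.9]
finger_gap: 17.4
grip_force: 61.5
```

>>> {"op": "move_arm", "data": {
  "steps": [
    [0, [0.6, 0, -0.8], [0, 0, 0]],
    [0, [0, 0, 0], [0, 0, 0]]
  ]
}}

```text
t: 4.8
eef_pos: [488.9, 33.8, 234.9]
tcp_rot: [0.294, -0.159, 0.94, -0.07]
contact_force: [-21.8, -3.1, 21.2]
finger_gap: 17.1
grip_force: 64.5
```

>>> {"op": "move_arm", "data": {
  "steps": [
    [0, [0.6, 0, -0.8], [0, 0, 0]],
    [0, [0, 0, 0], [0, 0, 0]]
  ]
}}

```text
t: 5.0
eef_pos: [489.2, 33.6, 235.0]
tcp_rot: [0.294, -0.159, 0.94, -0.071]
contact_force: [-36.4, -2.7, 36.6]
finger_gap: 17.3
grip_force: 67.4
```

>>> {"op": "move_arm", "data": {
  "steps": [
    [0, [-14.8, 1, 21.2], [0, 0, 0]],
    [0, [-14.8, 1, 21.2], [0, 0, 0]],
    [0, [-14.8, 1, 21.2], [0, 0, 0]],
    [0, [0, 0, 0], [0, 0, 0]],
    [0, [14.8, -1, -21.2], [0, 0, 0]],
    [0, [14.8, -1, -21.2], [0, 0, 0]],
    [0, [14.3, -1, -20.5], [0, 0, 0]],
    [0, [0, 0, 0], [0, 0, 0]]
  ]
}}

```text
t: 5.8
eef_pos: [489.6, 33.9, 230.8]
tcp_rot: [0.293, -0.159, 0.94, -0.07]
contact_force: [-0.6, 0.1, -1.9]
finger_gap: 17.4
grip_force: 60.3
```

```bash
sed -i 's/^xb,yb,zb=Rb.T/xb,yb,zb=Rb.T;M=M+3*zb/' g.py; python3 - <<'E'
from g import *
s=env.state();print(Rb.T@(s["eef_pos"]-M)-[0,0,194.7],s["contact_force"]@Rb)
E
```

```text
[  2.64608064   1.07136907 -88.75178155] [-1.62659291  0.07709728 -1.18407219]
```

>>> {"op": "move_arm", "data": {
  "steps": [
    [0, [0.9, 0, -1.3], [0, 0, 0]],
    [0, [0, 0, 0], [0, 0, 0]]
  ]
}}

```text
t: 6.0
eef_pos: [489.9, 34.0, 230.6]
tcp_rot: [0.293, -0.16, 0.94, -0.07]
contact_force: [0.3, 0.2, -1.3]
finger_gap: 17.6
grip_force: 60.3
```

>>> {"op": "move_arm", "data": {
  "steps": [
    [0, [0.6, 0, -0.8], [0, 0, 0]],
    [0, [0, 0, 0], [0, 0, 0]]
  ]
}}

```text
t: 6.2
eef_pos: [490.5, 34.0, 230.4]
tcp_rot: [0.293, -0.16, 0.94, -0.07]
contact_force: [-0.6, -0.1, -0.6]
finger_gap: 17.6
grip_force: 60.5
```

>>> {"op": "move_arm", "data": {
  "steps": [
    [0, [0.9, 0, -1.3], [0, 0, 0]],
    [0, [0, 0, 0], [0, 0, 0]],
    [0, [0, 0, 0], [0, 0, 0]]
  ]
}}

```text
t: 6.5
eef_pos: [490.7, 33.9, 230.4]
tcp_rot: [0.294, -0.16, 0.94, -0.07]
contact_force: [-29.3, -1.0, 28.8]
finger_gap: 17.4
grip_force: 65.6
```

>>> {"op": "move_arm", "data": {
  "steps": [
    [0, [0.9, 0, -1.3], [0, 0, 0]],
    [0, [0, 0, 0], [0, 0, 0]]
  ]
}}

```text
t: 6.7
eef_pos: [491.9, 34.1, 230.4]
tcp_rot: [0.295, -0.159, 0.94, -0.07]
contact_force: [-41.8, -0.3, 41.8]
finger_gap: 17.2
grip_force: 68.0
```

```bash
python3 w.py s2 scene; python3 w.py w3; python3 -c "
import cv2
a=cv2.imread('pics/s2.png')[150:450,350:650];b=cv2.imread('pics/w3.png')[100:500,200:600]
cv2.imwrite('pics/c3.png',cv2.hconcat([cv2.resize(a,(400,400)),b]))"
```

```text
6.7 [491.9  34.1 230.4] [ 0.13 -0.2  -0.95  0.22 -0.11 -0.24]
6.75 [491.9  34.1 230.4] [ 0.13 -0.2  -0.95  0.22 -0.11 -0.24]
```

View pics/c3.png

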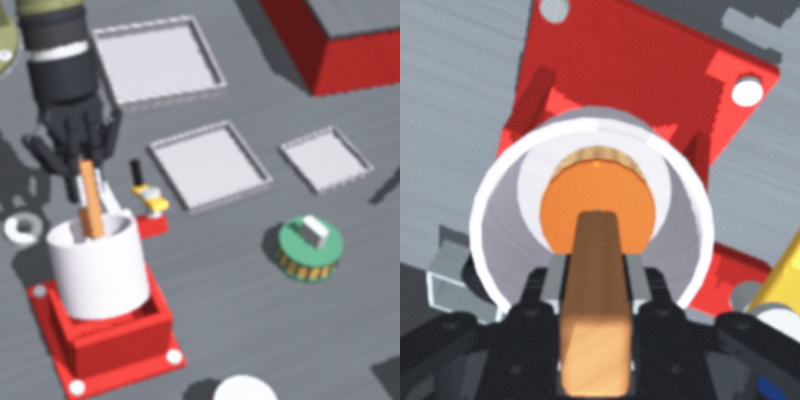

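```bash
python3 - <<'E'
from g import *
import pickle
from scipy.optimize import least_squares
C=cam("wrist",pickle.load(open("pics/w3.pkl","rb")))
im=cv2.imread("pics/w3.png")
rim=np.array([(270,325),(280,270),(309,232),(350,212),(393,206),(440,215),(478,238),(503,273),(513,325)],float)
t=np.linspace(0,2*np.pi,721);circ=np.c_[53*np.cos(t),53*np.sin(t),0*t]
f=lambda x:[np.min(np.linalg.norm(proj(C,x+circ@Rb.T)-p,axis=1)) for p in rim]
s=least_squares(f,M);print(M,s.x,np.round(f(s.x),1),Rb.T@(s.x-M))
print("brush end if 194.7:",Rb.T@(env.state()["eef_pos"]-s.x))
x=s.x
o=im.copy()
for p in proj(C,x+circ@Rb.T)[::6]: cv2.circle(o,tuple(int(v) for v in p),1,(0,255,0),-1)
cv2.imwrite("pics/o3.png",o[150:550,200:600])
E
```

```text
[547.98325542  28.8170359  142.45745613] [548.16468643  26.91753295 139.91622077] [1.4 0.6 1.7 0.9 1.3 0.4 1.1 0.8 0.2] [-1.20348675 -1.88276415 -2.25958506]
brush end if 194.7: [  5.54718917   3.32984424 106.5571457 ]
```

View pics/o3.png

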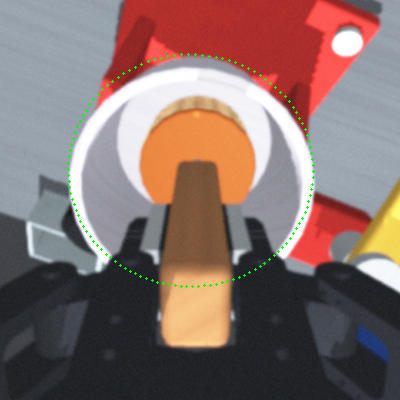

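```bash
python3 - <<'E'
from g import *
import pickle
from scipy.optimize import least_squares
C=cam("wrist",pickle.load(open("pics/w3.pkl","rb")))
rim=np.array([(270,328),(285,270),(330,232),(390,216),(450,235),(490,265),(512,315),(502,360)],float)
t=np.linspace(0,2*np.pi,721);circ=np.c_[53*np.cos(t),53*np.sin(t),0*t]
f=lambda x:[np.min(np.linalg.norm(proj(C,x+circ@Rb.T)-p,axis=1)) for p in rim]
s=least_squares(f,M);print(s.x,np.round(f(s.x),1),Rb.T@(s.x-M))
print("brush end if 194.7:",Rb.T@(env.state()["eef_pos"]-s.x)-[0,0,194.7])
E
```

```text
[553.54433386  27.76814355 140.31925282] [0.5 1.7 1.2 0.5 2.8 1.7 3.7 2.7] [ 3.37683567 -0.66822505 -4.97475006]
brush end if 194.7: [  0.96686675   2.11530513 -85.42768931]
```

>>> {"op": "move_arm", "data": {
  "steps": [
    [0, [-22.9, 1.6, 32.8], [0, 0, 0]],
    [0, [-22.9, 1.6, 32.8], [0, 0, 0]],
    [0, [-22.9, 1.6, 32.8], [0, 0, 0]],
    [0, [-22.9, 1.6, 32.8], [0.9, 0, 0.6]],
    [0, [0, 0, 15], [0.9, 0, 0.6]],
    [0, [0, 25, 10], [0, 7, 0]],
    [0, [2, 48, 0], [0, 7, 0]],
    [0, [2, 48, 0], [0, 7, 0]]
  ]
}}

```text
t: 7.6
eef_pos: [404.9, 162.7, 385.9]
tcp_rot: [0.12, -0.17, 0.978, -0.021]
contact_force: [0.9, 0.2, -1.3]
finger_gap: 17.6
grip_force: 60.1
```

>>> {"op": "move_arm", "data": {
  "steps": [
    [0, [2, 48, 0], [0, 7, 0]],
    [0, [0, 48, 0], [0, 7, 0]],
    [0, [0, 18, 0], [0, 0, 0]],
    [0, [0, 0, 0], [0, 0, 0]]
  ]
}}

```text
t: 8.0
eef_pos: [407.7, 278.2, 382.0]
tcp_rot: [-0.001, -0.174, 0.985, -0.0]
contact_force: [-0.2, -1.3, -1.4]
finger_gap: 17.5
grip_force: 60.2
```

```bash
sed -i 's/;M=M+3\*zb/;M=M+3*zb+2*xb-.5*yb/' g.py; python3 - <<'E'
from g import *
s=env.state();print(align([0,0,-1]),d([405,275,205]),s["eef_pos"])
E
```

```text
[ 0.04 -0.1   0.  ] [  -2.7   -3.2 -177. ] [407.67055049 278.19889502 381.95893373]
```

>>> {"op": "move_arm", "data": {
  "steps": [
    [0, [-2, -3, -45], [0, 0, 0]],
    [0, [0, 0, -45], [0, 0, 0]],
    [0, [0, 0, -45], [0, 0, 0]],
    [0, [0, 0, -42], [0, 0, 0]],
    [0, [0, 0, -4], [0, 0, 0]],
    [0, [0, 0, 0], [0, 0, 0]]
  ]
}}

```text
t: 8.6
eef_pos: [404.3, 271.5, 203.2]
tcp_rot: [-0.0, -0.172, 0.985, -0.0]
contact_force: [0.1, 0.3, -1.1]
finger_gap: 17.3
grip_force: 60.0
```

>>> {"op": "move_arm", "data": {
  "steps": [
    [0, [0, 0, -1.5], [0, 0, 0]],
    [0, [0, 0, -1], [0, 0, 0]]
  ]
}}

```text
t: 8.8
eef_pos: [406.2, 273.2, 202.6]
tcp_rot: [0.002, -0.173, 0.985, 0.001]
contact_force: [-0.2, 0.2, -1.7]
finger_gap: 17.0
grip_force: 60.0
```

>>> {"op": "move_arm", "data": {
  "steps": [
    [0, [0, 0, -1], [0, 0, 0]],
    [0, [0, 0, 0], [0, 0, 0]]
  ]
}}

```text
t: 9.0
eef_pos: [405.1, 272.7, 200.0]
tcp_rot: [0.001, -0.173, 0.985, 0.0]
contact_force: [-0.7, -1.4, -1.3]
finger_gap: 17.1
grip_force: 60.0
```

>>> {"op": "move_arm", "data": {
  "steps": [
    [0, [0, 0, -1.2], [0, 0, 0]],
    [0, [0, 0, 0], [0, 0, 0]]
  ]
}}

```text
t: 9.2
eef_pos: [404.6, 272.3, 197.9]
tcp_rot: [-0.0, -0.173, 0.985, -0.0]
contact_force: [-0.1, -0.8, -1.6]
finger_gap: 17.0
grip_force: 60.0
```

>>> {"op": "move_arm", "data": {
  "steps": [
    [0, [0, 0, -1.2], [0, 0, 0]],
    [0, [0, 0, 0], [0, 0, 0]]
  ]
}}

```text
t: 9.4
eef_pos: [404.6, 272.3, 196.5]
tcp_rot: [-0.0, -0.173, 0.985, -0.0]
contact_force: [-0.5, -0.6, -1.3]
finger_gap: 17.5
grip_force: 60.0
```

>>> {"op": "move_arm", "data": {
  "steps": [
    [0, [0, 0, -1], [0, 0, 0]],
    [0, [0, 0, 0], [0, 0, 0]]
  ]
}}

```text
t: 9.6
eef_pos: [404.6, 272.3, 195.5]
tcp_rot: [-0.0, -0.173, 0.985, -0.0]
contact_force: [-0.8, -0.6, -1.0]
finger_gap: 17.0
grip_force: 60.0
```

>>> {"op": "move_arm", "data": {
  "steps": [
    [0, [0, 0, -1], [0, 0, 0]],
    [0, [0, 0, 0], [0, 0, 0]]
  ]
}}

```text
t: 9.8
eef_pos: [404.6, 272.3, 194.6]
tcp_rot: [-0.0, -0.173, 0.985, -0.0]
contact_force: [0.5, 0.4, -0.9]
finger_gap: 17.4
grip_force: 60.0
```

>>> {"op": "move_arm", "data": {
  "steps": [
    [0, [0, 0, -1], [0, 0, 0]],
    [0, [0, 0, 0], [0, 0, 0]]
  ]
}}

```text
t: 10.0
eef_pos: [404.6, 272.3, 193.6]
tcp_rot: [-0.0, -0.173, 0.985, -0.0]
contact_force: [0.2, -0.0, -2.3]
finger_gap: 17.5
grip_force: 60.0
```

>>> {"op": "move_arm", "data": {
  "steps": [
    [0, [0, 0, -0.7], [0, 0, 0]],
    [0, [0, 0, 0], [0, 0, 0]]
  ]
}}

```text
t: 10.2
eef_pos: [404.7, 272.4, 193.4]
tcp_rot: [0.0, -0.173, 0.985, 0.0]
contact_force: [-0.9, -1.3, 3.4]
finger_gap: 17.5
grip_force: 60.7
```

>>> {"op": "move_arm", "data": {
  "steps": [
    [40, [0, 0, 0], [0, 0, 0]],
    [40, [0, 0, 0], [0, 0, 0]],
    [60, [0, 0, 0], [0, 0, 0]],
    [60, [0, 0, 45], [0, 0, 0]],
    [60, [0, 0, 45], [0, 0, 0]],
    [60, [0, 0, 30], [0, 0, 0]],
    [60, [0, 0, 0], [0, 0, 0]]
  ]
}}

```text
t: 10.9
eef_pos: [406.6, 273.6, 317.6]
tcp_rot: [0.004, -0.173, 0.985, 0.002]
contact_force: [-0.1, 1.1, -0.0]
finger_gap: 60.3
grip_force: 0.0
```

>>> {"op": "move_arm", "data": {
  "steps": [
    [60, [39, 9, 0], [0, 0, 0]],
    [60, [39, 9, 0], [0, 0, 0]],
    [60, [39, 9, 0], [0, 0, 0]],
    [60, [39, 9, -30], [0, 0, 0]],
    [60, [39, 10, -45], [0, 0, 0]],
    [60, [0, 0, -45], [0, 0, 0]],
    [60, [0, 0, 0], [0, 0, 0]]
  ]
}}

```text
t: 11.6
eef_pos: [589.4, 314.3, 191.9]
tcp_rot: [-0.007, -0.172, 0.985, -0.002]
contact_force: [-0.9, -0.1, -0.9]
finger_gap: 59.9
grip_force: 0.0
```

```bash
python3 w.py w4; python3 w.py s4 side; python3 -c "
import cv2
a=cv2.imread('pics/s4.png')[250:500,270:520];b=cv2.imread('pics/w4.png')[150:600,200:600]
cv2.imwrite('pics/c4.png',cv2.hconcat([cv2.resize(a,(400,450)),b]))"
```

```text
11.6 [589.4 314.3 191.9] [ 0.49  0.51 -0.02  1.06 -0.    0.14]
11.65 [590.4 315.1 196.1] [ 0.49  0.51 -0.01  1.06  0.    0.14]
```

View pics/c4.png

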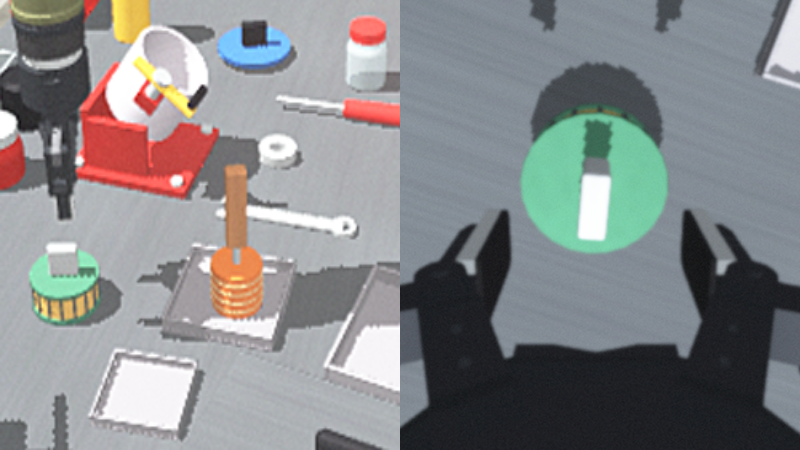

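```bash
python3 - <<'E'
from g import *
import pickle
s=pickle.load(open("pics/w4.pkl","rb"));e=env.state();print(e["eef_pos"])
for st in (s,e):
    p=ray(cam("wrist",st),(394.3,357.5),70);print(p, d([p[0],p[1],62+54]), align([0,0,-1]))
E
```

```text
[591.76688694 316.01581273 199.51539808]
[599.47206237 318.08678319  70.        ] [  7.7   2.1 -83.5] [ 0.1 -0.2  0. ]
[605.87312356 321.44286888  70.        ] [ 14.1   5.4 -83.5] [ 0.1 -0.2  0. ]
```

>>> {"op": "move_arm", "data": {
  "steps": [
    [60, [0, 0, 0], [0, 0, -4]],
    [60, [0, 0, 0], [0, 0, 0]],
    [60, [0, 0, 0], [0, 0, 0]]
  ]
}}

```text
t: 12.0
eef_pos: [593.6, 317.2, 203.6]
tcp_rot: [0.002, -0.139, 0.99, 0.001]
contact_force: [0.3, 0.0, -0.4]
finger_gap: 60.0
grip_force: 0.0
```

```bash
python3 - <<'E'
from g import *
s=env.state();env.grab_frame("wrist");e=env.state();print(s["eef_pos"],e["eef_pos"],d([600,318.5,116]),align([0,0,-1]))
E
```

```text
[593.617852   317.22426049 203.58480559] [593.43819158 317.09668489 203.09792766] [  6.6   1.4 -87.1] [-0.09  0.16  0.  ]
```

>>> {"op": "move_arm", "data": {
  "steps": [
    [60, [3.5, 0.7, -30], [0, 0, 0]],
    [60, [3, 0.7, -30], [0, 0, 0]],
    [60, [0, 0, -18], [0, 0, 0]],
    [60, [0, 0, -7], [0, 0, 0]],
    [60, [0, 0, 0], [0, 0, 0]]
  ]
}}

```text
t: 12.55
eef_pos: [599.0, 317.9, 115.5]
tcp_rot: [-0.0, -0.138, 0.99, -0.0]
contact_force: [-0.8, -0.0, 0.2]
finger_gap: 60.1
grip_force: 0.0
```

>>> {"op": "move_arm", "data": {
  "steps": [
    [0, [0, 0, -1], [0, 0, 0]],
    [0, [0, 0, 0], [0, 0, 0]],
    [0, [0, 0, 0], [0, 0, 0]],
    [0, [0, 0, 0], [0, 0, 0]],
    [0, [0, 0, 0], [0, 0, 0]]
  ],
  "squeeze": 80
}}

```text
t: 13.05
eef_pos: [600.2, 318.4, 116.2]
tcp_rot: [0.001, -0.138, 0.99, 0.0]
contact_force: [-1.1, -0.5, 6.3]
finger_gap: 12.5
grip_force: 79.4
```

>>> {"op": "move_arm", "data": {
  "steps": [
    [0, [0, 0, 25], [0, 0, 0]],
    [0, [0, 0, 45], [0, 0, 0]],
    [0, [0, 0, 45], [0, 0, 0]],
    [0, [0, 0, 45], [0, 0, 0]],
    [0, [0, 0, 45], [0, 0, 0]],
    [0, [0, 0, 10], [0, 0, 0]]
  ]
}}

```text
t: 13.65
eef_pos: [600.9, 318.8, 336.1]
tcp_rot: [0.004, -0.138, 0.99, 0.001]
contact_force: [0.2, 0.3, -1.9]
finger_gap: 12.8
grip_force: 78.5
```

>>> {"op": "move_arm", "data": {
  "steps": [
    [0, [-19, -35.4, 0], [-0.3, -4.36, 0]],
    [0, [-19, -35.4, 0], [-0.3, -4.36, 0]],
    [0, [-19, -35.4, 0], [-0.3, -4.36, 0]],
    [0, [-19, -35.4, 0], [-0.3, -4.36, 0]],
    [0, [-19, -35.4, 0], [-0.3, -4.36, 0]],
    [0, [-19, -35.4, 0], [-0.3, -4.36, 0]],
    [0, [-19, -35.4, 0], [-0.3, -4.36, 0]],
    [0, [-19, -35.4, 0], [-0.3, -4.36, 0]]
  ]
}}

```text
t: 14.45
eef_pos: [445.4, 33.9, 328.0]
tcp_rot: [0.294, -0.132, 0.944, -0.062]
contact_force: [0.2, -1.0, -2.2]
finger_gap: 12.5
grip_force: 78.5
```

>>> {"op": "move_arm", "data": {
  "steps": [
    [0, [0, 0, 0], [0, 0, 0]],
    [0, [0, 0, 0], [0, 0, 0]],
    [0, [0, 0, 0], [0, 0, 0]]
  ]
}}

```text
t: 14.75
eef_pos: [447.9, 35.2, 330.0]
tcp_rot: [0.294, -0.132, 0.945, -0.062]
contact_force: [0.0, 0.8, -1.8]
finger_gap: 12.5
grip_force: 78.9
```

```bash
python3 - <<'E'
from g import *
s=env.state();print(M,align(-zb),d(M+zb*(116+40)),s["finger_gap"],s["joints"].round(2));import w;w.snap("w5")
E
```

```text
[549.58375801  28.20676404 143.60460901] [-0.01 -0.03 -0.01] [ 12.4  -0.9 -58.7] 12.54304114177246 [ 0.15 -0.4  -0.83  0.55 -0.12 -0.17]
14.75 [447.9  35.2 330. ] [ 0.15 -0.4  -0.83  0.55 -0.12 -0.17]
```

View pics/w5.png

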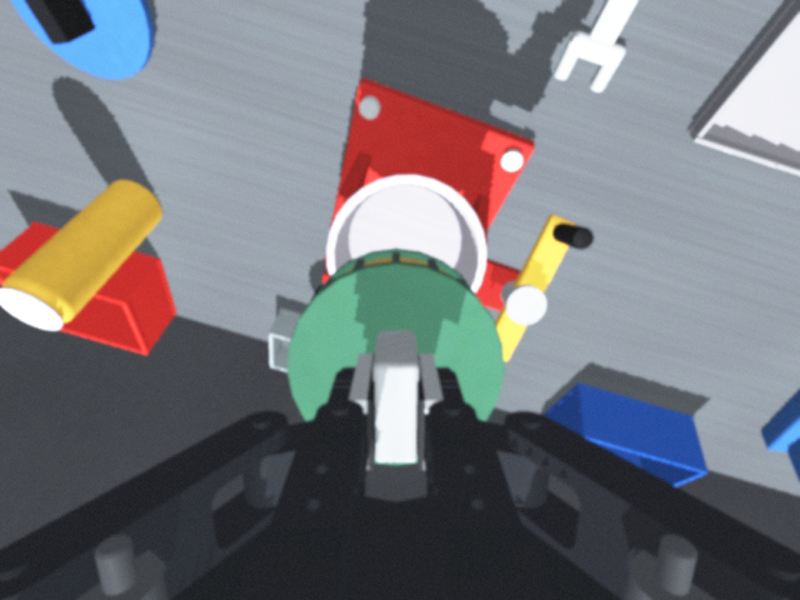

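```bash
python3 - <<'E'
from fit import *
C5=cam("wrist",pickle.load(open("pics/w5.pkl","rb")));C3=cam("wrist",pickle.load(open("pics/w3.pkl","rb")))
rim5=np.array([(326,245),(340,208),(375,182),(407,175),(440,181),(470,205),(488,245)],float)
rim3=np.array([(270,328),(285,270),(330,232),(390,216),(450,235),(490,265),(512,315)],float)
b5=[ray(C5,p,8) for p in [(370,107),(512,160)]];e=b5[1]-b5[0];pb5=np.arctan2(-e[0],e[1]);print("yaw",np.degrees(pb5))
def g(x,parts=(1,1,1)):
    Rb=bowlR(x[3]);W=lambda l:x[:3]+np.atleast_2d(l)@Rb.T;r=[]
    if parts[0]: r+=list(f(x))
    if parts[1]:
        c=proj(C5,W(circ));r+=[np.min(np.linalg.norm(c-p,axis=1)) for p in rim5]
        r+=list((proj(C5,W([0,78,22]))-[(527,304)]).ravel())+list((proj(C5,W([-48,78,54]))-[(584,238)]).ravel())
        r+=[3*np.degrees(x[3]-pb5)]
    if parts[2]:
        c=proj(C3,W(circ));r+=[.5*np.min(np.linalg.norm(c-p,axis=1)) for p in rim3]
    return np.array(r)
for P in [(0,1,0),(1,1,0),(1,1,1)]:
    s=least_squares(g,[550,28,140,-.07],args=(P,));print(P,s.x[:3].round(1),np.degrees(s.x[3]).round(2),g(s.x,P).round(1))
E
```

```text
bolts [array([530.31939998, -32.45585736,   8.        ]), array([537.50677226,  93.21704062,   8.        ])] -3.273243488944625
yaw -3.06384596517326
(0, 1, 0) [547.9  29.3 147.9] -2.81 [ 0.2  0.8  1.1  0.9  0.2  1.2  0.2  0.2  2.1 -1.5  0.1  0.8]
(1, 1, 0) [549.5  29.3 143.1] -3.52 [ 1.3  3.6  3.   2.1  3.   2.1  0.8 -1.1  0.4  1.2  2.2 -3.1 -1.6  0.7
 -4.  -0.7  1.7  0.8  2.5  2.9  2.2  2.4  0.3 -1.5 -1.  -3.6 -1.6 -1.4]
(1, 1, 1) [549.6  29.1 143.6] -3.41 [ 0.9  3.5  3.1  2.4  3.4  2.6  0.5 -1.3  0.7  0.9  2.4 -3.3 -1.8  0.7
 -4.2 -0.4  1.3  0.6  2.3  2.5  1.6  1.9  0.6 -1.8 -0.7 -4.1 -1.3 -1.
  0.1  1.3  0.4  0.6  3.1  1.7  1.5]
```

```bash
python3 - <<'E'
import re
t=open('g.py').read()
t=re.sub(r'M=np.array\(.*?\);PSI=np.radians\(.*?\)','PSI=np.radians(-3.4)',t)
t=re.sub(r'xb,yb,zb=Rb.T;.*','xb,yb,zb=Rb.T;M=np.array([549.6,29.,143.6])',t);open('g.py','w').write(t)
E
python3 - <<'E'
from g import *
print(align(-zb),d(M+zb*(116+15)),d(M+zb*(116-15)),-zb)
E
```

```text
[ 0.21 -0.05  0.15] [ 26.3  -2.  -79.3] [  43.5   -3.  -103.9] [ 0.57256684 -0.03401674 -0.81915204]
```

>>> {"op": "move_arm", "data": {
  "steps": [
    [0, [9, -0.7, -27], [0.2, 0, 0.1]],
    [0, [9, -0.7, -27], [0, 0, 0]],
    [0, [8.3, -0.6, -25.3], [0, 0, 0]],
    [0, [0, 0, 0], [0, 0, 0]],
    [0, [8.6, -0.5, -12.3], [0, 0, 0]],
    [0, [8.6, -0.5, -12.3], [0, 0, 0]],
    [0, [0, 0, 0], [0, 0, 0]],
    [0, [0, 0, 0], [0, 0, 0]]
  ]
}}

```text
t: 15.6
eef_pos: [491.4, 32.3, 226.4]
tcp_rot: [0.294, -0.132, 0.945, -0.06]
contact_force: [-0.0, 0.2, -2.2]
finger_gap: 12.5
grip_force: 78.8
```

```bash
cat > q.py <<'E'
from g import *
import sys
s=env.state();L=float(sys.argv[1])
print("t",s["t"],"local",(Rb.T@(s["eef_pos"]-M)-[0,0,L]).round(1),"F",(s["contact_force"]@Rb).round(1),"rot",align(-zb))
E
python3 q.py 116
```

```text
t 15.6 local [ -0.3  -0.1 -14.7] F [-1.3  0.2 -1.8] rot [ 0.05 -0.09  0.04]
```

>>> {"op": "move_arm", "data": {
  "steps": [
    [0, [11.5, -0.7, -16.4], [0, 0, 0]],
    [0, [11.5, -0.7, -16.4], [0, 0, 0]],
    [0, [11.5, -0.7, -16.4], [0, 0, 0]],
    [0, [1.1, -0.1, -1.6], [0, 0, 0]],
    [0, [0, 0, 0], [0, 0, 0]],
    [0, [0, 0, 0], [0, 0, 0]]
  ]
}}

```text
t: 16.2
eef_pos: [526.7, 29.8, 176.2]
tcp_rot: [0.295, -0.132, 0.944, -0.06]
contact_force: [0.7, -0.6, -3.2]
finger_gap: 12.8
grip_force: 78.8
```

>>> {"op": "move_arm", "data": {
  "steps": [
    [0, [1.7, -0.1, -2.5], [0, 0, 0]],
    [0, [0, 0, 0], [0, 0, 0]],
    [0, [0, 0, 0], [0, 0, 0]]
  ]
}}

```text
t: 16.5
eef_pos: [528.2, 29.5, 173.0]
tcp_rot: [0.295, -0.132, 0.945, -0.06]
contact_force: [-1.0, 0.0, -3.1]
finger_gap: 12.6
grip_force: 78.7
```

```bash
python3 q.py 116
```

```text
t 16.5 local [ -0.6  -0.7 -79.7] F [-2.6 -0.  -1.9] rot [ 0.07 -0.02  0.05]
```

>>> {"op": "move_arm", "data": {
  "steps": [
    [0, [1.2, -0.1, -1.6], [0, 0, 0]],
    [0, [0, 0, 0], [0, 0, 0]]
  ]
}}

```text
t: 16.7
eef_pos: [529.5, 29.4, 170.9]
tcp_rot: [0.294, -0.132, 0.945, -0.06]
contact_force: [0.0, 0.5, -2.4]
finger_gap: 12.7
grip_force: 78.8
```

>>> {"op": "move_arm", "data": {
  "steps": [
    [0, [0.8, 0, -1.2], [0, 0, 0]],
    [0, [0, 0, 0], [0, 0, 0]]
  ]
}}

```text
t: 16.9
eef_pos: [530.2, 29.4, 169.6]
tcp_rot: [0.294, -0.132, 0.945, -0.06]
contact_force: [0.1, -0.7, -2.7]
finger_gap: 12.4
grip_force: 78.8
```

>>> {"op": "move_arm", "data": {
  "steps": [
    [0, [0.6, 0, -0.8], [0, 0, 0]],
    [0, [0, 0, 0], [0, 0, 0]]
  ]
}}

```text
t: 17.1
eef_pos: [530.8, 29.4, 168.9]
tcp_rot: [0.294, -0.132, 0.945, -0.06]
contact_force: [-0.4, -0.2, -1.2]
finger_gap: 12.6
grip_force: 79.3
```

>>> {"op": "move_arm", "data": {
  "steps": [
    [0, [0.6, 0, -0.8], [0, 0, 0]],
    [0, [0, 0, 0], [0, 0, 0]]
  ]
}}

```text
t: 17.3
eef_pos: [530.8, 29.1, 168.6]
tcp_rot: [0.294, -0.132, 0.945, -0.06]
contact_force: [-15.0, -2.1, 13.7]
finger_gap: 12.8
grip_force: 82.2
```

```bash
python3 q.py 116
```

```text
t 17.3 local [ -1.1  -1.  -84.8] F [-4.3 -2.9 19.7] rot [ 0.1  -0.05  0.07]
```

>>> {"op": "move_arm", "data": {
  "steps": [
    [32, [0, 0, 0], [0, 0, 0]],
    [32, [0, 0, 0], [0, 0, 0]],
    [32, [0, 0, 0], [0, 0, 0]],
    [32, [-10, 0.6, 14.3], [0, 0, 0]],
    [32, [-21.2, 1.3, 30.3], [0, 0, 0]],
    [32, [-21.2, 1.3, 30.3], [0, 0, 0]],
    [50, [-21.2, 1.3, 30.3], [0, 0, 0]],
    [60, [0, -10, 0], [0, 0, 0]]
  ]
}}

```text
t: 18.1
eef_pos: [458.5, 24.8, 278.4]
tcp_rot: [0.298, -0.133, 0.943, -0.06]
contact_force: [0.5, 0.5, -0.3]
finger_gap: 59.6
grip_force: 0.0
```

>>> {"op": "move_arm", "data": {
  "steps": [
    [60, [6.5, -37, -4], [0.26, 4.37, 0]],
    [60, [6.5, -37, -4], [0.26, 4.37, 0]],
    [60, [6.5, -37, -4], [0.26, 4.37, 0]],
    [60, [6.5, -37, -4], [0.26, 4.37, 0]],
    [60, [6.5, -37, -4], [0.26, 4.37, 0]],
    [60, [6.5, -37, -4], [0.26, 4.37, 0]],
    [60, [6.5, -37, -4], [0.26, 4.37, 0]],
    [60, [6.5, -37, -4], [0.26, 4.37, 0]]
  ]
}}

```text
t: 18.9
eef_pos: [510.4, -274.1, 241.2]
tcp_rot: [-0.002, -0.139, 0.99, -0.0]
contact_force: [0.2, 0.1, 0.1]
finger_gap: 60.0
grip_force: 0.0
```

>>> {"op": "move_arm", "data": {
  "steps": [
    [60, [0, 0, 0], [0, 0, 0]],
    [60, [0, 0, 0], [0, 0, 0]],
    [60, [0, 0, 0], [0, 0, 0]]
  ]
}}

```text
t: 19.2
eef_pos: [509.6, -271.4, 241.3]
tcp_rot: [-0.001, -0.139, 0.99, -0.0]
contact_force: [-0.0, -0.0, 0.8]
finger_gap: 59.6
grip_force: 0.0
```

```bash
python3 - <<'E'
from g import *
import w
w.snap("w6");w.snap("s6","scene");w.snap("d6","side")
print(align([0,0,-1]))
a=cv2.imread("pics/w6.png");hsv=cv2.cvtColor(a,cv2.COLOR_BGR2HSV)
m=((hsv[...,0]>98)&(hsv[...,0]<115)&(hsv[...,1]>140)&(hsv[...,2]>90)).astype(np.uint8)
n,l,st,c=cv2.connectedComponentsWithStats(m);i=1+np.argmax(st[1:,4]);print("blue",st[i],c[i])
b=cv2.imread("pics/s6.png")[230:430,350:550];e=cv2.imread("pics/d6.png")[220:420,300:500]
x,y=int(c[i][0]),int(c[i][1])
big=cv2.resize(a,(600,450))
cv2.imwrite("pics/c6.png",cv2.hconcat([big,cv2.vconcat([cv2.resize(b,(200,225)),cv2.resize(e,(200,225))])]))
E
```

```text
19.2 [ 509.6 -271.4  241.3] [-0.49  0.3  -0.21  1.06 -0.   -0.77]
19.25 [ 509.5 -271.1  241.8] [-0.49  0.3  -0.21  1.06 -0.   -0.77]
19.3 [ 509.5 -271.1  242.1] [-0.49  0.3  -0.21  1.06 -0.   -0.77]
[0.11 0.01 0.  ]
blue [  314   208   161   158 18615] [393.99419823 285.57727639]
```

View pics/c6.png

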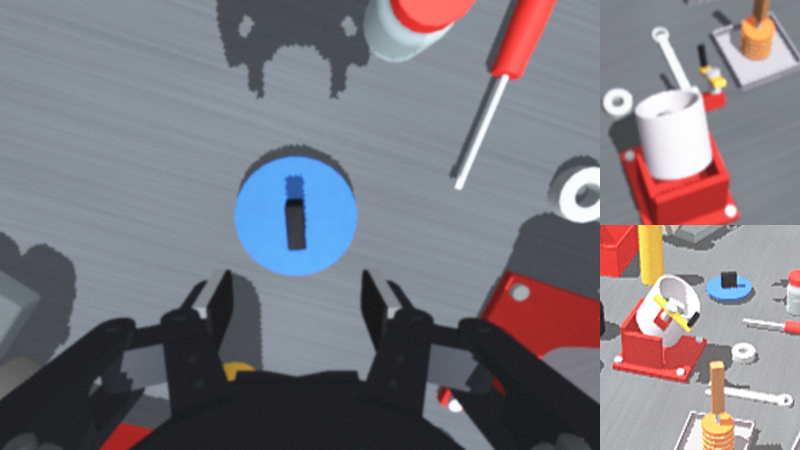

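```bash
python3 - <<'E'
from g import *
import pickle
C=cam("wrist",pickle.load(open("pics/w6.pkl","rb")))
a=cv2.imread("pics/w6.png")
roi=a[215:360,320:470].max(2);m=(roi<75).astype(np.uint8)
n,l,st,c=cv2.connectedComponentsWithStats(m)
for i in range(1,n):
    if st[i,4]>200:
        r=cv2.minAreaRect(np.argwhere(l==i)[:,::-1].astype(np.float32));print(st[i],c[i]+[320,215],r)
        for y in range(st[i,1],st[i,1]+st[i,3],8):
            xs=np.where(l[y]==i)[0];print(y+215,xs.min()+320,xs.max()+320,roi[y,xs].mean().round())
print("flange",ray(C,(394.5,287),14),"top guess",ray(C,(396,313),50))
E
```

```text
[  62   50   24   66 1306] [393.75114855 296.97932619] ((73.62833404541016, 82.9247817993164), (65.12210083007812, 21.352598190307617), 86.18592071533203)
265 398 400 71.0
273 382 402 32.0
281 382 402 62.0
289 383 403 63.0
297 384 404 66.0
305 384 404 67.0
313 385 404 69.0
321 386 404 70.0
329 387 405 71.0
flange [ 511.96767622 -270.69372368   14.        ] top guess [ 519.74653993 -267.34519653   50.        ]
```

```bash
python3 - <<'E'
from g import *
import pickle
C=cam("wrist",pickle.load(open("pics/w6.pkl","rb")));Rt=q2R(pickle.load(open("pics/w6.pkl","rb"))["tcp_rot"])
P=np.array([512,-270.7,0])
for z in (16,50):
    for a in (-20,0,20): print(z,a,proj(C,P+[0,0,z]+a*Rt[:,0]).round(0), proj(C,P+[0,0,z]+8*Rt[:,1]).round(0))
print(Rt[:,0],Rt[:,1],d([512,-270.5,40+54]))
E
```

```text
16 -20 [[394. 315.]] [[406. 288.]]
16 0 [[394. 288.]] [[406. 288.]]
16 20 [[394. 260.]] [[406. 288.]]
50 -20 [[394. 330.]] [[407. 300.]]
50 0 [[394. 300.]] [[407. 300.]]
50 20 [[394. 269.]] [[407. 300.]]
[-0.96139706 -0.27516202  0.00124364] [-2.75163041e-01  9.61397294e-01 -7.37675435e-04] [   2.4    0.6 -148.3]
```

>>> {"op": "move_arm", "data": {
  "steps": [
    [60, [2.4, 0.6, -20], [0, 0, 4]],
    [60, [0, 0, -40], [0, 0, 0]],
    [60, [0, 0, -40], [0, 0, 0]],
    [60, [0, 0, -30], [0, 0, 0]],
    [60, [0, 0, -15], [0, 0, 0]],
    [60, [0, 0, 0], [0, 0, 0]],
    [60, [0, 0, 0], [0, 0, 0]]
  ]
}}

```text
t: 20.05
eef_pos: [512.5, -271.1, 97.4]
tcp_rot: [-0.0, -0.174, 0.985, -0.001]
contact_force: [-0.8, 0.7, 0.3]
finger_gap: 59.7
grip_force: 0.0
```

>>> {"op": "move_arm", "data": {
  "steps": [
    [0, [0, 0, 0], [0, 0, 0]],
    [0, [0, 0, 0], [0, 0, 0]],
    [0, [0, 0, 0], [0, 0, 0]],
    [0, [0, 0, 0], [0, 0, 0]],
    [0, [0, 0, 0], [0, 0, 0]]
  ],
  "squeeze": 90
}}

```text
t: 20.55
eef_pos: [513.0, -271.9, 97.7]
tcp_rot: [0.0, -0.173, 0.985, -0.001]
contact_force: [-1.5, -0.3, 7.0]
finger_gap: 14.4
grip_force: 88.7
```

>>> {"op": "move_arm", "data": {
  "steps": [
    [0, [0, 0, 25], [0, 0, 0]],
    [0, [0, 0, 45], [0, 0, 0]],
    [0, [0, 0, 45], [0, 0, 0]],
    [0, [0, 0, 45], [0, 0, 0]],
    [0, [0, 0, 42], [0, 0, 0]],
    [0, [0, 0, 0], [0, 0, 0]]
  ]
}}

```text
t: 21.15
eef_pos: [514.7, -272.8, 305.1]
tcp_rot: [0.003, -0.173, 0.985, -0.004]
contact_force: [1.2, -0.3, -2.0]
finger_gap: 14.3
grip_force: 88.6
```

>>> {"op": "move_arm", "data": {
  "steps": [
    [0, [-9, 38, 0], [-0.26, -4.37, 0]],
    [0, [-9, 38, 0], [-0.26, -4.37, 0]],
    [0, [-9, 38, 0], [-0.26, -4.37, 0]],
    [0, [-9, 38, 0], [-0.26, -4.37, 0]],
    [0, [-9, 38, 0], [-0.26, -4.37, 0]],
    [0, [-9, 38, 0], [-0.26, -4.37, 0]],
    [0, [-9, 38, 0], [-0.26, -4.37, 0]],
    [0, [-9, 38, 0], [-0.26, -4.37, 0]]
  ]
}}

```text
t: 21.95
eef_pos: [438.5, 33.2, 297.1]
tcp_rot: [0.293, -0.164, 0.939, -0.07]
contact_force: [0.9, 0.6, -2.3]
finger_gap: 14.0
grip_force: 88.9
```

>>> {"op": "move_arm", "data": {
  "steps": [
    [0, [0, 0, 0], [0, 0, 0]],
    [0, [0, 0, 0], [0, 0, 0]],
    [0, [0, 0, 0], [0, 0, 0]]
  ]
}}

```text
t: 22.25
eef_pos: [440.2, 32.0, 298.0]
tcp_rot: [0.291, -0.165, 0.94, -0.07]
contact_force: [-0.4, 0.8, -1.9]
finger_gap: 14.0
grip_force: 89.1
```

```bash
python3 q.py 97.7; python3 -c "
from g import *
print(d(M+zb*(97.7+25)),env.state()['finger_gap'])"
```

```text
t 22.25 local [-1.  -3.5 91.5] F [-1.5  0.8 -1.4] rot [ 0.1  -0.11  0.08]
[ 39.1   1.2 -53.9] 13.984975037473893
```

>>> {"op": "move_arm", "data": {
  "steps": [
    [0, [13, 0.4, -18], [0.1, -0.1, 0]],
    [0, [13, 0.4, -18], [0, 0, 0]],
    [0, [13, 0.4, -18], [0, 0, 0]],
    [0, [0, 0, 0], [0, 0, 0]],
    [0, [7.7, -0.4, -11], [0, 0, 0]],
    [0, [7.7, -0.4, -11], [0, 0, 0]],
    [0, [0, 0, 0], [0, 0, 0]],
    [0, [0, 0, 0], [0, 0, 0]]
  ]
}}

```text
t: 23.05
eef_pos: [494.6, 32.0, 222.6]
tcp_rot: [0.292, -0.164, 0.94, -0.07]
contact_force: [-0.9, -0.6, -3.5]
finger_gap: 14.6
grip_force: 89.0
```

```bash
python3 q.py 97.7
```

```text
t 23.05 local [ 0.2 -0.3 -1.4] F [-2.7 -0.6 -2.3] rot [ 0.06 -0.01  0.04]
```

>>> {"op": "move_arm", "data": {
  "steps": [
    [0, [1.7, -0.1, -2.5], [0, 0, 0]],
    [0, [1.1, -0.1, -1.6], [0, 0, 0]],
    [0, [0, 0, 0], [0, 0, 0]]
  ]
}}

```text
t: 23.35
eef_pos: [497.5, 32.7, 218.5]
tcp_rot: [0.293, -0.165, 0.939, -0.07]
contact_force: [-0.5, -0.5, -2.3]
finger_gap: 14.7
grip_force: 89.0
```

>>> {"op": "move_arm", "data": {
  "steps": [
    [0, [0.6, 0, -0.8], [0, 0, 0]],
    [0, [0, 0, 0], [0, 0, 0]]
  ]
}}

```text
t: 23.55
eef_pos: [498.0, 32.8, 217.5]
tcp_rot: [0.293, -0.165, 0.939, -0.07]
contact_force: [-1.0, -0.3, -2.2]
finger_gap: 14.4
grip_force: 89.0
```

>>> {"op": "move_arm", "data": {
  "steps": [
    [0, [0.6, 0, -0.8], [0, 0, 0]],
    [0, [0, 0, 0], [0, 0, 0]]
  ]
}}

```text
t: 23.75
eef_pos: [498.3, 32.7, 217.1]
tcp_rot: [0.293, -0.165, 0.939, -0.07]
contact_force: [-11.0, -1.7, 8.3]
finger_gap: 14.3
grip_force: 91.4
```

```bash
python3 q.py 97.7
```

```text
t 23.75 local [ 0.   0.6 -8. ] F [-4.1 -2.3 13. ] rot [0.02 0.06 0.01]
```

>>> {"op": "move_arm", "data": {
  "steps": [
    [40, [0, 0, 0], [0, 0, 0]],
    [40, [0, 0, 0], [0, 0, 0]],
    [40, [0, 0, 0], [0, 0, 0]],
    [40, [0, 0, 0], [0, 0, 0]],
    [45, [-8.6, 0.5, 12.3], [0, 0, 0]],
    [50, [-17.2, 1, 24.6], [0, 0, 0]],
    [50, [-17.2, 1, 24.6], [0, 0, 0]],
    [50, [0, 0, 0], [0, 0, 0]]
  ]
}}

```text
t: 24.55
eef_pos: [456.2, 35.5, 281.8]
tcp_rot: [0.296, -0.165, 0.938, -0.07]
contact_force: [0.9, 0.1, 0.6]
finger_gap: 50.2
grip_force: 0.0
```

```bash
python3 q.py 97.7; python3 - <<'E'
from g import *
P=lambda x,y,z:M+Rb@[x,y,z]
print("above",d(P(-48,78,150)),"down54",P(0,0,-54)-M, "rot-7.5",(-7.5*zb).round(2))
for k in range(13):
    a=np.radians(180-7.5*k);b=np.radians(180-7.5*(k+1));v=48*np.array([np.cos(b)-np.cos(a),np.sin(b)-np.sin(a),0]);print(k,(Rb@v).round(1))
import w;w.snap("s7","scene");w.snap("d7","side");w.snap("w7")
E
```

```text
t 24.55 local [ 2.5  1.  69.2] F [ 1.1  0.2 -0. ] rot [-0.02  0.36 -0.03]
above [-27.1  78.8 -42.8] down54 [ 30.91860953  -1.83690387 -44.23421039] rot-7.5 [ 4.29 -0.26 -6.14]
0 [0.7 6.2 0.2]
1 [1.4 6.1 0.7]
2 [2.  5.8 1.2]
3 [2.6 5.5 1.6]
4 [3.2 5.  2. ]
5 [3.7 4.5 2.4]
6 [4.1 3.9 2.7]
7 [4.5 3.2 3. ]
8 [4.8 2.5 3.2]
9 [5.  1.7 3.4]
10 [5.1 0.9 3.5]
11 [5.1 0.1 3.6]
12 [ 5.1 -0.7  3.6]
24.55 [456.2  35.5 281.8] [ 0.14 -0.35 -0.91  0.4  -0.12 -0.24]
24.6 [456.4  35.5 280.4] [ 0.14 -0.35 -0.92  0.4  -0.12 -0.24]
24.65 [456.1  35.3 279. ] [ 0.14 -0.35 -0.92  0.39 -0.12 -0.24]
```

>>> {"op": "move_arm", "data": {
  "steps": [
    [50, [-9, 26.3, -13.5], [0, 0, 0]],
    [50, [-9, 26.3, -13.5], [0, 0, 0]],
    [50, [-9, 26.3, -13.5], [0, 0, 0]],
    [50, [0, 0, 0], [0, 0, 0]],
    [50, [0, 0, 0], [0, 0, 0]]
  ]
}}

```text
t: 25.2
eef_pos: [428.1, 114.4, 236.1]
tcp_rot: [0.292, -0.166, 0.939, -0.07]
contact_force: [0.2, 0.7, 0.1]
finger_gap: 50.0
grip_force: 0.0
```

```bash
python3 - <<'E'
from g import *
import w,pickle
P=lambda x,y,z:M+Rb@[x,y,z]
print("above",d(P(-48,78,150)),"down",d(P(-48,78,97)))
C=cam("wrist",pickle.load(open("pics/w7.pkl","rb")))
a=cv2.imread("pics/w7.png");h=cv2.cvtColor(a,cv2.COLOR_BGR2HSV)
m=((h[...,0]>98)&(h[...,0]<115)&(h[...,1]>140)&(h[...,2]>90)).astype(np.uint8)
n,l,st,c=cv2.connectedComponentsWithStats(m);i=1+np.argmax(st[1:,4]);print("blue",st[i],c[i])
t=np.linspace(0,2*np.pi,361)
for dx,z in ((0,8),(-7,8)):
    q=proj(C,M+np.c_[dx+58*np.cos(t),58*np.sin(t),z+0*t]@Rb.T);print(dx,q.min(0),q.max(0))
w.snap("w8")
C=cam("wrist",pickle.load(open("pics/w8.pkl","rb")));a=cv2.imread("pics/w8.png");h=cv2.cvtColor(a,cv2.COLOR_BGR2HSV)
m=((h[...,0]>20)&(h[...,0]<32)&(h[...,1]>150)&(h[...,2]>120)).astype(np.uint8)
n,l,st,c=cv2.connectedComponentsWithStats(m)
print("yellow",[(st[i].tolist(),c[i].round()) for i in range(1,n) if st[i,4]>300])
for x,z in ((-48,20),(-48,54),(-56,20),(40,20),(0,20)): print(x,z,proj(C,P(x,78,z)).round())
E
```

```text
above [ 1.  -0.1  2.8] down [ 31.3  -1.9 -40.6]
blue [  296   196   209   201 30059] [399.53790878 294.38833627]
0 [287.52727213 200.58631679] [498.81943296 403.62746052]
-7 [291.81606663 187.63265816] [504.68857355 393.71120943]
25.2 [428.1 114.4 236.1] [ 0.41 -0.3  -0.98  0.33 -0.26 -0.01]
yellow [([0, 201, 35, 67, 1443], array([ 13., 233.])), ([346, 314, 70, 92, 1332], array([375., 363.]))]
-48 20 [[391. 333.]]
-48 54 [[390. 361.]]
-56 20 [[398. 319.]]
40 20 [[327. 475.]]
0 20 [[354. 414.]]
```

>>> {"op": "move_arm", "data": {
  "steps": [
    [50, [10.4, -0.6, -13.5], [0, 0, 0]],
    [50, [10.4, -0.6, -13.5], [0, 0, 0]],
    [50, [10.4, -0.6, -13.5], [0, 0, 0]],
    [50, [0, 0, 0], [0, 0, 0]],
    [50, [0, 0, 0], [0, 0, 0]]
  ],
  "squeeze": 25
}}

```text
t: 25.75
eef_pos: [459.9, 111.3, 197.0]
tcp_rot: [0.292, -0.164, 0.94, -0.07]
contact_force: [0.3, -0.2, 0.1]
finger_gap: 50.1
grip_force: 0.0
```

```bash
python3 q.py 0
```

```text
t 25.75 local [-46.7  76.8  97.9] F [ 0.3 -0.2 -0.1] rot [ 0.08 -0.01  0.06]
```

Close on the peg and begin the arc.

>>> {"op": "move_arm", "data": {
  "steps": [
    [0, [0, 0, 0], [0, 0, 0]],
    [0, [0, 0, 0], [0, 0, 0]],
    [0, [0, 0, 0], [0, 0, 0]],
    [0, [0, 0, 0], [0, 0, 0]],
    [0, [0, 0, 0], [0, 0, 0]]
  ],
  "squeeze": 25
}}

```text
t: 26.25
eef_pos: [459.9, 112.5, 197.7]
tcp_rot: [0.293, -0.165, 0.939, -0.069]
contact_force: [-5.9, -0.2, 7.6]
finger_gap: 11.3
grip_force: 25.8
```

```bash
python3 q.py 0; python3 -c "
from h import *
s=env.state();print(s['finger_gap'],s['joints'].round(2))"
```

```text
t 26.25 local [-46.4  78.1  98.5] F [-0.5 -0.6  9.6] rot [-0.01  0.1  -0.01]
11.337810496002653 [ 0.37 -0.17 -1.01  0.17 -0.24 -0.05]
```

>>> {"op": "move_arm", "data": {
  "steps": [
    [0, [-1.2, 0, 1.6], [0, 0, 0]],
    [0, [0.7, 6.2, 0.2], [4.29, -0.26, -6.14]],
    [0, [1.4, 6.1, 0.7], [4.29, -0.26, -6.14]],
    [0, [2.0, 5.8, 1.2], [4.29, -0.26, -6.14]],
    [0, [2.6, 5.5, 1.6], [4.29, -0.26, -6.14]],
    [0, [0, 0, 0], [0, 0, 0]]
  ]
}}

```text
t: 26.85
eef_pos: [466.3, 136.0, 202.9]
tcp_rot: [0.302, 0.086, 0.949, 0.008]
contact_force: [7.6, -1.9, -6.1]
finger_gap: 10.8
grip_force: 26.0
```

```bash
python3 q.py 0; python3 -c "
from h import *
s=env.state();print(s['finger_gap'],s['joints'].round(2))"
```

```text
t 26.85 local [-39.4 101.9  99.9] F [ 2.8 -1.4 -9.5] rot [0.1  0.14 0.06]
10.82889348733409 [ 0.43 -0.14 -0.97  0.19 -0.28  0.53]
```

>>> {"op": "move_arm", "data": {
  "steps": [
    [0, [3.2, 5.0, 2.0], [4.29, -0.26, -6.14]],
    [0, [3.7, 4.5, 2.4], [4.29, -0.26, -6.14]],
    [0, [4.1, 3.9, 2.7], [4.29, -0.26, -6.14]],
    [0, [4.5, 3.2, 3.0], [4.29, -0.26, -6.14]],
    [0, [4.8, 2.5, 3.2], [4.29, -0.26, -6.14]],
    [0, [5.0, 1.7, 3.4], [4.29, -0.26, -6.14]],
    [0, [5.1, 0.9, 3.5], [4.29, -0.26, -6.14]],
    [0, [0, 0, 0], [0, 0, 0]]
  ]
}}

```text
t: 27.65
eef_pos: [496.5, 156.5, 223.1]
tcp_rot: [0.268, 0.497, 0.814, 0.139]
contact_force: [2.2, -5.3, 1.0]
finger_gap: 11.2
grip_force: 26.7
```

>>> {"op": "move_arm", "data": {
  "steps": [
    [0, [5.1, 0.1, 3.6], [4.29, -0.26, -6.14]],
    [0, [2, 0, 1.4], [0, 0, 0]],
    [0, [0, 0, 0], [0, 0, 0]],
    [0, [0, 0, 0], [0, 0, 0]]
  ]
}}

```text
t: 28.05
eef_pos: [500.9, 156.3, 226.0]
tcp_rot: [0.256, 0.548, 0.781, 0.155]
contact_force: [-8.5, -4.0, 3.9]
finger_gap: 10.8
grip_force: 27.7
```

```bash
python3 q.py 0
```

```text
t 28.05 local [  1.2 124.2  99.7] F [-4.5 -4.5  7.9] rot [ 0.23 -0.2   0.17]
```

>>> {"op": "move_arm", "data": {
  "steps": [
    [0, [1.7, -0.1, 1.1], [0, 0, 0]],
    [0, [0.8, 0, 0.6], [0, 0, 0]],
    [0, [0, 0, 0], [0, 0, 0]]
  ]
}}

```text
t: 28.35
eef_pos: [501.3, 156.3, 226.1]
tcp_rot: [0.254, 0.547, 0.782, 0.154]
contact_force: [-18.1, -2.4, 7.5]
finger_gap: 10.8
grip_force: 28.8
```

```bash
python3 q.py 0
```

```text
t 28.35 local [  1.6 124.2  99.5] F [-10.4  -3.5  16.4] rot [ 0.18 -0.46  0.14]
```

>>> {"op": "move_arm", "data": {
  "steps": [
    [40, [0, 0, 0], [0, 0, 0]],
    [40, [0, 0, 0], [0, 0, 0]],
    [40, [0, 0, 0], [0, 0, 0]],
    [40, [-11.4, 0.7, 16.4], [0, 0, 0]],
    [40, [-17.2, 1, 24.6], [0, 0, 0]],
    [40, [-17.2, 1, 24.6], [0, 0, 0]],
    [40, [-17.2, 1, 24.6], [0, 0, 0]],
    [40, [-20, 0, 20], [0, 0, 0]]
  ]
}}

```text
t: 29.15
eef_pos: [422.3, 161.5, 341.6]
tcp_rot: [0.257, 0.548, 0.78, 0.158]
contact_force: [0.2, -0.0, -0.3]
finger_gap: 39.9
grip_force: 0.0
```

>>> {"op": "move_arm", "data": {
  "steps": [
    [40, [0, 30, 30], [0, 5, 0]],
    [40, [0, 30, 20], [0, 5, 0]],
    [40, [0, 0, 0], [0, 0, 0]],
    [40, [0, 0, 0], [0, 0, 0]],
    [40, [0, 0, 0], [0, 0, 0]]
  ]
}}

```text
t: 29.65
eef_pos: [421.8, 220.6, 388.2]
tcp_rot: [0.188, 0.559, 0.8, 0.108]
contact_force: [-0.8, -0.3, -0.7]
finger_gap: 39.9
grip_force: 0.0
```

```bash
python3 - <<'E'
from g import *
import w,pickle
P=lambda x,y,z:M+Rb@[x,y,z]
t=np.linspace(0,2*np.pi,361)
for n in ("scene","side","wrist"):
    w.snap("f"+n,n);C=cam(n,pickle.load(open(f"pics/f{n}.pkl","rb")) if n=="wrist" else None)
    a=cv2.imread(f"pics/f{n}.png");h=cv2.cvtColor(a,cv2.COLOR_BGR2HSV)
    for col,m in (("yellow",(h[...,0]>20)&(h[...,0]<32)&(h[...,1]>130)&(h[...,2]>110)),("blue",(h[...,0]>98)&(h[...,0]<115)&(h[...,1]>140)&(h[...,2]>90))):
        k,l,st,c=cv2.connectedComponentsWithStats(m.astype(np.uint8));o=proj(C,P(0,20,15))[0]
        print(n,col,[(st[i,:4].tolist(),c[i].round().tolist()) for i in range(1,k) if st[i,4]>60 and np.hypot(*(c[i]-o))<180])
    bar=proj(C,np.array([P(x,y,20) for x in(-9,9) for y in(38,134)]));q=proj(C,M+np.c_[58*np.cos(t)-4,58*np.sin(t),8+0*t]@Rb.T)
    print("  pred bar",bar.round().tolist(),"cap",q.min(0).round(),q.max(0).round())
    x=a[int(q.min(0)[1])-30:][:1]
E
```

```text
29.65 [421.8 220.6 388.2] [ 0.63 -0.19 -0.47  0.96 -0.28  1.81]
scene yellow [([470, 288, 25, 13], [481.0, 294.0]), ([440, 298, 22, 10], [449.0, 302.0])]
scene blue [([383, 305, 71, 27], [416.0, 320.0])]
  pred bar [[436.0, 302.0], [493.0, 286.0], [440.0, 304.0], [497.0, 289.0]] cap [379. 303.] [453. 330.]
29.7 [421.6 220.3 388. ] [ 0.63 -0.19 -0.47  0.96 -0.28  1.81]
side yellow [([338, 212, 25, 61], [350.0, 242.0]), ([402, 388, 30, 17], [412.0, 397.0])]
side blue [([358, 263, 47, 42], [379.0, 283.0])]
  pred bar [[380.0, 289.0], [363.0, 312.0], [373.0, 284.0], [355.0, 306.0]] cap [357. 262.] [405. 304.]
29.75 [421.6 220.2 388.2] [ 0.63 -0.19 -0.47  0.96 -0.28  1.81]
wrist yellow [([365, 331, 40, 56], [385.0, 359.0]), ([346, 404, 17, 24], [355.0, 417.0])]
wrist blue [([320, 393, 76, 106], [364.0, 457.0])]
  pred bar [[342.0, 424.0], [385.0, 329.0], [360.0, 433.0], [405.0, 339.0]] cap [276. 394.] [397. 508.]
```

```bash
python3 -c "
from plant import env
print(env.finish_job())"
```

```text
the job is handed in; nothing more can be done
None
```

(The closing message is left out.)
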